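# Stand up the tipped diamond drum and fit it on the glass grinder's spindle

### The arm

A 7-joint arm with a two-finger parallel gripper is mounted at the origin on a cart in front of the work surface, level with it; the furniture and walls round the work are solid. World frame = base frame: x ahead of the robot, y to its left, z up, the work surface at z = 0. Lengths are in m, angles in rad, forces in N, time in s.
With the tool pointing down it reaches from about 0.425 to 0.95 m from the base axis. Payload 4.7 kg.
Tool frame: the origin (TCP) lies on the centre line of the jaws, within the pads' length; the fingertips stand robot.nose_length ahead of it and the grasp point (between the pads) lies 8 mm behind it (robot.nose_length is the distance from the TCP to the fingertips, in m); z points along the fingers, x is the direction in which the jaws open and shut, and the axes are right-handed (so a half turn about z gives the same grasp; the last joint's range is limited). The gripper opens to 85 mm and grips with 20 to 120 N. Pads are 22 mm wide; open, the fingers measure 114 mm over their backs; the gripper's body (76 mm by 85 mm) begins 54 mm behind the grasp point. The pads swing forward as they close: fully open they stand 13 mm farther back than shut.
Start: joints at [1.305, 0.469, -0.049, 1.532, 0.024, 1.141, -0.082], TCP at [0.158, -0.656, 0.205] pointing down, gripper open.
Joint ranges: [-2.59, 2.59], [-0.33, 1.99], [-1.39, 1.29], [0.1, 2.45], [-1.04, 4.18], [0.21, 1.99], [-2.66, 2.66]. Speed limits (rad/s): [2.57, 2.57, 3.14, 3.14, 3.14, 3.14, 3.14].

### API

Orientations are given as [roll, pitch, yaw] about the fixed x, y, z axes, in that order (R = Rz(yaw) Ry(pitch) Rx(roll)).
In Python, from plant import robot gives the robot as it stands. Calls block until the motion is done:
- robot.goto(position, orientation): joint-space move of the TCP to a pose.
- robot.move_straight(position, vel=0.15, attitude=None, contact_N=None): straight line of the TCP; attitude=None keeps the orientation; vel is the mean speed in m/s. With contact_N (N) it stops when the force on the tool has changed by that much, and returns True; else False.
- robot.move_joints(angles): joint-space move.
- robot.grip(opening, strength=None): opening from 0.0 (shut) to 1.0 (fully open); strength is the grip in N (None keeps the last); returns when the fingers have stopped.
- robot.sleep(seconds).
- robot.inverse_kinematics(position, orientation): joint angles nearest the present ones, or None.
- robot.sense(): the state.
- robot.grab_frame(name): name is "scene" or "top"; returns a dict with "image" (420x560x3 uint8, red, green, blue), "range_z" (420x560 float32, m along the optical axis (not along the pixel's ray), 0 where there is no reading), "fx", "fy", "cx", "cy" (pixels), "R" (3x3) and "t" (3): a world point X has camera coordinates R X + t. Camera axes: x right, y down, z forward; pixel columns grow to the right and rows downward; lengths in m; the calibration is good to about 2 mm. A picture is of the moment at which its call begins.
A pose or a line that the arm cannot do raises robot.IKError and nothing moves.
- robot.close_job(): hands the job in, once; it reports no verdict.
The state is a dict: "t": time; "joint_pos": joint angles; "joint_velocities": joint speeds; "effort": joint torques, N m; "tcp_pos": TCP position; "tcp_rot": TCP orientation; "wrist_force": force on the tool from outside, world axes, zero at the start; "torque": the same for the moment, N m; "opening": opening from 0.0 (shut) to 1.0 (fully open).
Only numpy, scipy, OpenCV 4.12 (cv2) and the standard library are available. Lean on these libraries where they do the work, as an engineer would, in place of code of your own. Each camera call takes 0.05 s, during which the arm holds its last target.

### The job

The diamond drum has tipped over on the banding wheel: lift it off, stand it on the table or the carpet mat on its slotted foot and let go of it. Then take it again from straight above, lower it (do not drop it) through the grinder's splash guard onto the spindle, turn it until its slots slip over the cross pin and it sits fully home, and let go. Leave the slim drum, the glass pot and the jar standing where they are.

Things in the scene. Friction and masses are not known exactly. Their poses are not given: they have to be found in the camera images.
- drum: the diamond drum: a round grey gritty sleeve, 40 mm in diameter and 70 mm long, 0.2 kg, closed at one end (smooth steel cap), bored from the other (slotted steel foot). Origin on the axis at mid-length, 35 mm from either end; z runs along the axis from foot to cap. Twelve faint flats outside, 38.6 mm across, keep it from rolling. It starts lying on its side on the banding wheel.
- drum_foot (a point): centre of the drum's foot end, axes as the drum's. From here a blind bore 19 mm wide runs 61 mm deep towards the cap. Four slots, 10 mm wide and 11 mm deep, cut right through the wall of the foot along the drum's own x and y axes (+x, -x, +y, -y); their mouths flare to 13 mm over the last 3 mm.
- drum_cap (a point): centre of the drum's closed cap end, axes as the drum's
- wheel_top (a point): centre of the top face of the banding wheel, a plain aluminium disc 190 mm in diameter and 8 mm thick, its top 76 mm above the table. It spins freely about the vertical at the least touch and does not tilt.
- wheel_foot (a point): centre of the underside of the banding wheel's fixed round foot, 120 mm in diameter, on the carpet mat. The mat is flat, fixed and 11 mm thick; it covers the table to the left of its right-hand edge, a straight line from (x 0.45, y 0.12) to (x 1.0, y -0.04) on the table. To the right of that line, between mat and grinder, the bare table is at height 0.
- grinder: the glass grinder, fixed to the table: a grey case 190 x 180 mm whose aluminium deck is 80 mm above the table. Origin on the table directly below the spindle axis; z up, x from its front panel to its back. A fixed table kiln, 252 mm high, stands on the table right in front of it, on the robot's side.
- guard_top (a point): on the spindle axis, at the height of the top edge of the clear splash guard (175 mm above the table): a round wall standing on the deck round the spindle, 124 mm inside diameter, 4 mm thick, 95 mm high, open over 72 degrees at the grinder's front (-x). It is taller than the seated drum and the opening is narrower than a hand: only a hand pointing straight down fits in.
- spindle_seat (a point): centre of the flat steel shoulder, 40 mm in diameter, 84 mm above the table, on which the drum's foot rests when it is fully home; axes as the grinder's
- spindle_tip (a point): top of the upright steel spindle, 55 mm above the shoulder; the spindle is 16 mm in diameter, its last 5 mm tapered to 7 mm
- pin_top (a point): on the spindle axis, level with the top of the cross pin (6 mm thick, 36 mm long, level, through the spindle), 8 mm above the shoulder: a drum not turned right stops here, 8 mm too high. The pin lies at any angle, not reported. The spindle is stiff to turn (0.35 N m): a lightly pressed drum slides round on the pin. A turn of at most 90 degrees finds it, with 6 degrees of play either way.
- slim_drum: bystander: a slim grinding drum, 25 mm in diameter and 48 mm high, standing on the table in front of the banding wheel; origin at the centre of its underside
- glass_pot: bystander: an empty glass ramekin, 87 mm in diameter and 50 mm high; origin at the centre of its underside
- jar_fern: bystander: a clear jar, 81 mm in diameter and 120 mm high, standing on the table to the right of the grinder; origin at the centre of its underside
- parts_drawers: furniture, fixed, never in need of handling: a dark drawer unit, 160 mm deep, 239 mm wide and 133 mm high, on the table between the robot and the work; origin at the centre of its underside
Things that resemble listed ones, but are neither listed nor needed, are in the scene too. There is more than one size of the drum; the one meant has the size given above.

How it is judged:
On the way:
1. the drum stands upright on its slotted foot on the table or the carpet mat, off the banding wheel, and the hand has let go of it (angle between drum's own z axis and vertical below 0.1 rad and height (world z) of drum_foot below 0.018 m and horizontal distance between drum and wheel_top above 0.1 m and contact force between the fingers and drum below 0.05 N and linear speed of drum below 0.03 m/s), for 0.2 s.
At the end, for the whole second after the job is handed in: the drum is on the spindle, upright within 3.4 degrees, centred within 3 mm, its foot on the shoulder within 3 mm, at rest and let go; the slim drum, the glass pot and the jar still stand upright within 4 cm of where they were (horizontal distance between drum_foot and spindle_seat below 0.003 m and height (world z) of drum_foot between 0.081 and 0.087 m and angle between drum's own z axis and vertical below 0.06 rad and linear speed of drum below 0.01 m/s and contact force between the fingers and drum below 0.05 N and angle between each of slim_drum, glass_pot, jar_fern's own z axis and vertical below 0.2 rad); the robot touches nothing.
It fails at once if the slim drum, the glass pot or the jar is knocked over or shifted by more than 4 cm (distance of any of slim_drum, glass_pot, jar_fern from where it was at the start of the episode above 0.04 m).
It fails at once if the drum is dropped onto the spindle: it falls faster than 0.5 m/s with its foot below the spindle's tip, above the pin (horizontal distance between drum_foot and spindle_seat below 0.03 m and height (world z) of drum_foot between 0.095 and 0.139 m and linear speed of drum above 0.5 m/s).
It also fails if it takes over 72 s, if anything falls off the work surface, if the arm or the gripper's body presses on something with over 40 N, if the wrist force passes 120 N, or if a joint passes its speed limit or range.

## Working session

There is one attempt and no reset: what is moved stays moved. The work goes in short steps, each a Python script; the robot and the scene stay as the last script left them, time stands still between calls to the robot, and variables do not carry over. Pictures are saved under pics/ and viewed, and the job is handed in when it is done.

```bash
ls; mkdir -p pics; python3 - <<'E'
from plant import robot
import cv2,numpy as np
for n in("scene","top"):
    f=robot.grab_frame(n)
    cv2.imwrite(f"pics/a_{n}.png",f["image"][:,:,::-1])
    np.savez(f"a_{n}.npz",**f)
    print(n,f["fx"],f["fy"],f["cx"],f["cy"],f["R"],f["t"],-f["R"].T@f["t"])
s=robot.sense();print(s,robot.nose_length)
E
```

```text
pics
scene 448.6766858327115 448.6766858327115 279.9281628932907 207.7915982989847 [[-0.79759039 -0.60308511  0.01174374]
 [-0.41629367  0.53625756 -0.73425297]
 [ 0.43651936 -0.59052196 -0.67877438]] [0.44838491 0.33301494 1.17543562] [-0.0168409   0.78595302  1.03710708]
top 413.03290258974516 413.03290258974516 279.24184872400957 208.5382062158593 [[-6.37182488e-04 -9.99977618e-01 -6.66013672e-03]
 [-9.80408446e-01  1.93656165e-03 -1.96965808e-01]
 [ 1.96974297e-01  6.40415112e-03 -9.80387736e-01]] [0.00988504 0.61244201 1.5661995 ] [ 2.91948567e-01 -1.33139105e-03  1.65617875e+00]
{'t': 0.1, 'joint_pos': array([ 1.30510049,  0.46936972, -0.04857694,  1.53356977,  0.02410622,
        1.14101737, -0.08232072]), 'joint_velocities': array([-3.93813409e-04, -2.07321633e-03, -1.16970500e-03, -1.58923028e-03,
        4.41854101e-06,  9.72882996e-04,  1.42609574e-04]), 'effort': array([ 1.81138461e-03, -5.11513531e+01, -4.67507320e-02, -2.38391662e+01,
        1.07563112e-02,  4.32785033e-03,  1.25528388e-06]), 'tcp_pos': array([ 0.15821164, -0.65560528,  0.20376232]), 'tcp_rot': array([ 3.14151625e+00,  1.77684260e-03, -1.33400584e+00]), 'wrist_force': array([-0.33456435,  0.31536614, -0.35826313]), 'torque': array([ 0.01994352, -0.03581295,  0.00296006]), 'opening': 1.0004791021230952} 0.011
```

View pics/a_scene.png

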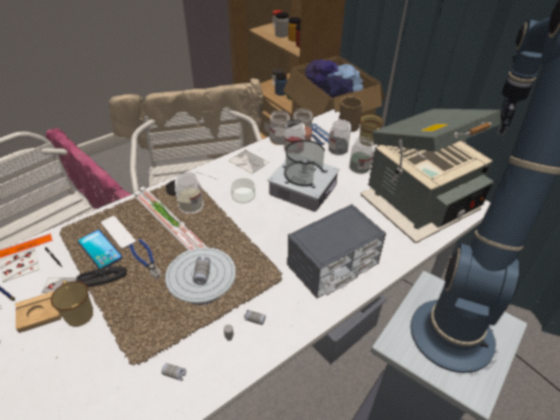

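View pics/a_top.png

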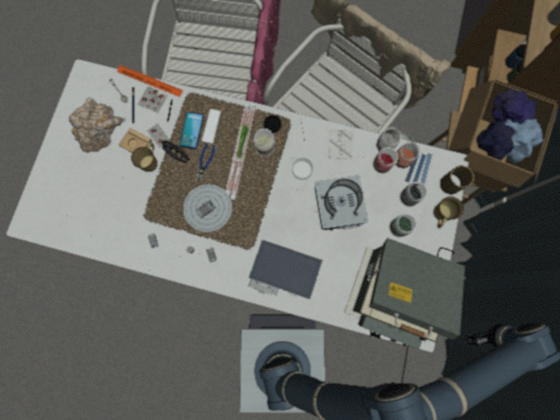

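Candidates for the drum: scene (202,270) lying on the wheel; lookalikes lying on the table at (255,317) and (174,371), plus the slim standing one at (229,331). By the description I choose the one on the wheel and check it in a close crop.

```bash
cat > lib.py <<'E'
import numpy as np,cv2
def load(n): return dict(np.load(n))
def cloud(f):
    z=f["range_z"].astype(float);h,w=z.shape
    u,v=np.meshgrid(np.arange(w),np.arange(h))
    P=np.stack([(u-f["cx"])/f["fx"]*z,(v-f["cy"])/f["fy"]*z,z],-1)
    X=(P-f["t"])@f["R"]   # R^T (p-t)
    X[z<=0]=np.nan
    return X
def ray(f,u,v,h):
    d=f["R"].T@np.array([(u-f["cx"])/f["fx"],(v-f["cy"])/f["fy"],1]);c=-f["R"].T@f["t"]
    return c+d*(h-c[2])/d[2]
def px(f,X):
    p=f["R"]@np.asarray(X)+f["t"];return f["cx"]+f["fx"]*p[0]/p[2],f["cy"]+f["fy"]*p[1]/p[2]
def crop(f,u,v,r,k,name):
    im=f["image"][max(0,v-r):v+r,max(0,u-r):u+r,::-1]
    cv2.imwrite(name,cv2.resize(im,None,fx=k,fy=k,interpolation=cv2.INTER_CUBIC))
E
python3 - <<'E'
from lib import *
s=load("a_scene.npz");t=load("a_top.npz")
crop(s,203,275,45,6,"pics/c1.png");crop(t,207,208,35,8,"pics/c2.png")
crop(s,303,175,45,6,"pics/c3.png");crop(t,342,203,35,8,"pics/c4.png")
a=[cv2.resize(cv2.imread(f"pics/c{i}.png"),(400,300) if 0 else (300,300)) for i in (1,2,3,4)]
cv2.imwrite("pics/c.png",np.vstack([np.hstack(a[:2]),np.hstack(a[2:])]))
for f in(s,t):
    X=cloud(f)
    for (u,v) in ([(202,270),(180,270),(303,185),(300,150),(229,331),(242,190),(362,160),(337,250),(255,317)] if f is s else [(207,208),(195,215),(342,203),(190,249),(302,168),(403,225),(285,270),(320,180)]): print(u,v,X[v,u].round(3))
E
```

```text
202 270 [0.593 0.301 0.115]
180 270 [0.664 0.319 0.079]
303 185 [ 0.6   -0.175  0.088]
300 150 [ 0.686 -0.276  0.134]
229 331 [0.447 0.364 0.046]
242 190 [ 0.805 -0.1    0.009]
362 160 [ 0.522 -0.434  0.074]
337 250 [0.34  0.042 0.137]
255 317 [0.428 0.285 0.03 ]
207 208 [0.604 0.284 0.116]
195 215 [0.585 0.338 0.074]
342 203 [ 0.628 -0.235  0.088]
190 249 [0.455 0.357 0.049]
302 168 [ 0.796 -0.085  0.005]
403 225 [ 0.549 -0.478  0.044]
285 270 [ 0.369 -0.012  0.133]
320 180 [ 0.745 -0.16  -0.   ]
```

View pics/c.png

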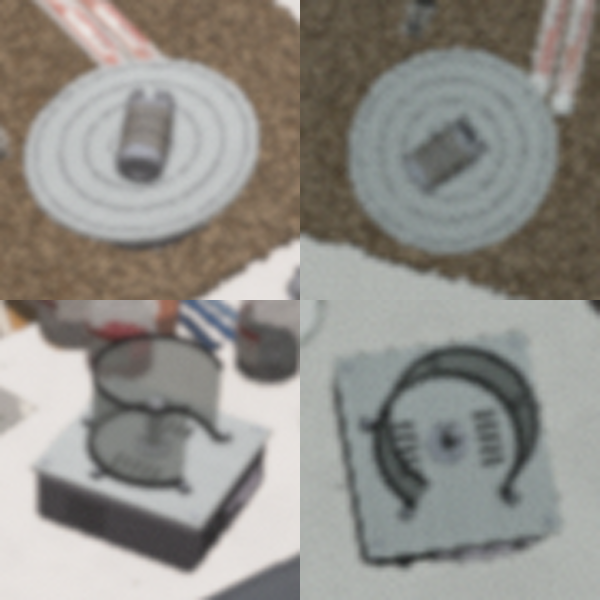

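```bash
cat > drum.py <<'E'
from lib import *
def drumcloud(f,c=(0.6,0.29),r=.08,zmin=.085,zmax=.13):
    X=cloud(f).reshape(-1,3)
    return X[(np.hypot(X[:,0]-c[0],X[:,1]-c[1])<r)&(X[:,2]>zmin)&(X[:,2]<zmax)]
E
python3 - <<'E'
from drum import *
s=load("a_scene.npz");t=load("a_top.npz")
for f in (s,t):
    P=drumcloud(f);m=P.mean(0);xy=P[:,:2]
    box=cv2.minAreaRect(xy.astype(np.float32)*1000);print(len(P),m.round(4),P[:,2].max(),box)
    pts=cv2.boxPoints(box);print(pts)
    w=np.linalg.eigh(np.cov(xy.T));print(w[0]**.5,w[1][:,1],np.degrees(np.arctan2(*w[1][::-1,1])))
    X=cloud(f).reshape(-1,3);q=X[(np.hypot(X[:,0]-.6,X[:,1]-.3)<.11)&(X[:,2]>.07)&(X[:,2]<.082)]
    print("wheel",cv2.minEnclosingCircle((q[:,:2]*1000).astype(np.float32)),np.median(q[:,2]))
crop(s,202,268,22,18,"pics/d1.png");crop(t,207,208,16,18,"pics/d2.png")
a=[cv2.resize(cv2.imread(f"pics/d{i}.png"),(400,400)) for i in (1,2)]
cv2.imwrite("pics/d.png",np.hstack(a))
E
```

```text
384 [0.5987 0.3    0.1097] 0.12101777821522748 ((604.7738647460938, 294.5668640136719), (38.08043670654297, 72.60308837890625), 35.42396545410156)
[[568.21704 313.11234]
 [610.29944 253.94913]
 [641.3307  276.0214 ]
 [599.2483  335.1846 ]]
[0.01076478 0.0220397 ] [-0.53000963  0.84799162] 122.00610528228017
wheel ((614.1520385742188, 292.07269287109375), 95.89180755615234) 0.07816244580426154
190 [0.6018 0.2907 0.1086] 0.12184613984480518 ((590.0903930664062, 297.15020751953125), (60.21828079223633, 102.08336639404297), 54.474510192871094)
[[531.0544  302.3042 ]
 [614.1357  242.98714]
 [649.1264  291.99622]
 [566.0451  351.3133 ]]
[0.01183717 0.02057396] [-0.63752594  0.77042889] 129.60758148998806
wheel ((615.1491088867188, 290.4103088378906), 94.82344818115234) 0.07549636168519497
```

View pics/d.png

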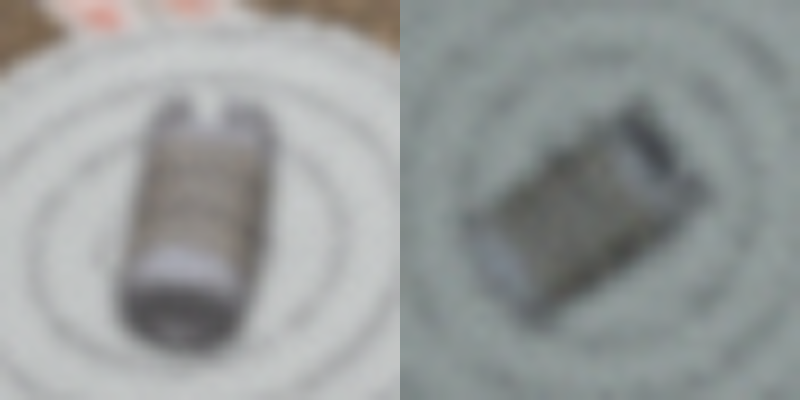

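The chosen object is a grey gritty drum about 72 x 38 mm. Its closed cap is near the camera (scene crop bottom), and the slotted foot is at the far end, at about (212,204) in the top view. Next I measure the spindle and surroundings and check reachability.

```bash
python3 - <<'E'
from drum import *
s=load("a_scene.npz");t=load("a_top.npz")
for n,f in(("s",s),("t",t)):
    X=cloud(f)
    # drum silhouette centroid by dark/brightness vs wheel
    m=(np.hypot(X[...,0]-.6,X[...,1]-.295)<.07)&(X[...,2]>.084)&(X[...,2]<.13)
    m=cv2.morphologyEx(m.astype(np.uint8),cv2.MORPH_OPEN,np.ones((3,3)))
    c=max(cv2.findContours(m,0,1)[0],key=cv2.contourArea)
    r=cv2.minAreaRect(c);b=cv2.boxPoints(r);print(n,"rect",r)
    print(" ctr@.096",ray(f,*r[0],.096).round(4))
    e=[(b[i]+b[(i+1)%4])/2 for i in range(4)]
    print(" sidemids@.096",[ray(f,*p,.096)[:2].round(3) for p in e])
    # spindle points
    P=X.reshape(-1,3);q=P[(np.hypot(P[:,0]-.62,P[:,1]+.23)<.045)&(P[:,2]>.1)&(P[:,2]<.16)]
    print(" spindle n",len(q),np.median(q,0).round(4) if len(q) else 0,q[:,2].max() if len(q) else 0)
    g=P[(np.hypot(P[:,0]-.64,P[:,1]+.23)<.12)&(P[:,2]>.165)&(P[:,2]<.19)];print(" guard",len(g), cv2.minEnclosingCircle((g[:,:2]*1000).astype(np.float32)) if len(g) else 0)
    k=P[(P[:,2]>.1)&(P[:,0]>.2)&(P[:,0]<.9)&(P[:,1]<.0)&(P[:,1]>-.75)]
    for x0 in np.arange(.2,.7,.1):
        print(f" x{x0:.1f}", [(round(y0,2),round(float(k[(abs(k[:,0]-x0-.05)<.05)&(abs(k[:,1]-y0)<.025),2].max(initial=0)),2)) for y0 in np.arange(-.7,0,.05)])
crop(s,303,172,32,12,"pics/e1.png");crop(t,342,203,18,22,"pics/e2.png")
a=[cv2.resize(cv2.imread(f"pics/e{i}.png"),(400,400)) for i in (1,2)]
cv2.imwrite("pics/e.png",np.hstack(a))
E
```

```text
s rect ((200.90386962890625, 269.98077392578125), (14.708709716796875, 27.848491668701172), 11.309932708740234)
 ctr@.096 [0.6076 0.293  0.096 ]
 sidemids@.096 [array([0.626, 0.301]), array([0.636, 0.254]), array([0.589, 0.285]), array([0.581, 0.33 ])]
 spindle n 14 [ 0.6358 -0.2291  0.1385] 0.14745991872643052
 guard 279 ((641.1192016601562, -229.8376922607422), 71.38794708251953)
 x0.2 [(np.float64(-0.7), 0.0), (np.float64(-0.65), 0.58), (np.float64(-0.6), 0.54), (np.float64(-0.55), 0.35), (np.float64(-0.5), 0.36), (np.float64(-0.45), 0.36), (np.float64(-0.4), 0.37), (np.float64(-0.35), 0.37), (np.float64(-0.3), 0.36), (np.float64(-0.25), 0.36), (np.float64(-0.2), 0.0), (np.float64(-0.15), 0.0), (np.float64(-0.1), 0.14), (np.float64(-0.05), 0.14)]
 x0.3 [(np.float64(-0.7), 0.0), (np.float64(-0.65), 0.0), (np.float64(-0.6), 0.29), (np.float64(-0.55), 0.3), (np.float64(-0.5), 0.31), (np.float64(-0.45), 0.32), (np.float64(-0.4), 0.33), (np.float64(-0.35), 0.34), (np.float64(-0.3), 0.34), (np.float64(-0.25), 0.0), (np.float64(-0.2), 0.0), (np.float64(-0.15), 0.14), (np.float64(-0.1), 0
[... 2691 characters left out ...]
64(-0.65), 0.1), (np.float64(-0.6), 0.11), (np.float64(-0.55), 0.0), (np.float64(-0.5), 0.13), (np.float64(-0.45), 0.13), (np.float64(-0.4), 0.0), (np.float64(-0.35), 0.0), (np.float64(-0.3), 0.18), (np.float64(-0.25), 0.0), (np.float64(-0.2), 0.18), (np.float64(-0.15), 0.0), (np.float64(-0.1), 0.0), (np.float64(-0.05), 0.0)]
 x0.6 [(np.float64(-0.7), 0.13), (np.float64(-0.65), 0.12), (np.float64(-0.6), 0.11), (np.float64(-0.55), 0.13), (np.float64(-0.5), 0.12), (np.float64(-0.45), 0.0), (np.float64(-0.4), 0.0), (np.float64(-0.35), 0.0), (np.float64(-0.3), 0.18), (np.float64(-0.25), 0.18), (np.float64(-0.2), 0.18), (np.float64(-0.15), 0.18), (np.float64(-0.1), 0.0), (np.float64(-0.05), 0.0)]
```

View pics/e.png

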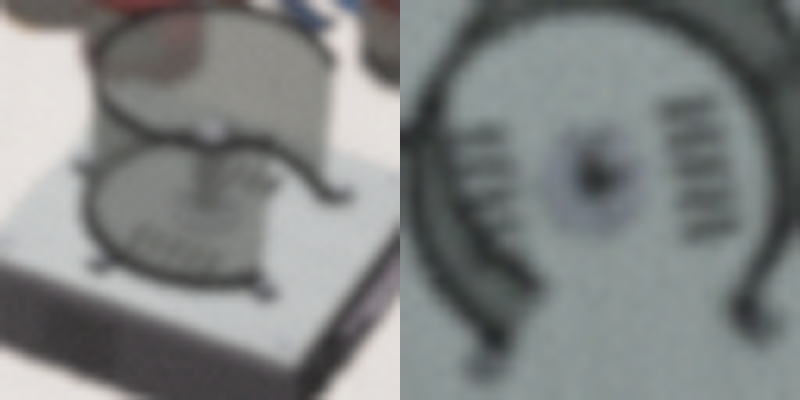

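```bash
cat >> lib.py <<'E'
from scipy.spatial.transform import Rotation as Rot
def rpy(z,x):
    z=np.array(z,float);z/=np.linalg.norm(z);x=np.array(x,float);x-=z*(x@z);x/=np.linalg.norm(x)
    return Rot.from_matrix(np.stack([x,np.cross(z,x),z],1)).as_euler("xyz")
E
python3 - <<'E'
from lib import *
from plant import robot
s=load("a_scene.npz");t=load("a_top.npz")
print("shoulder top",ray(t,340.8,200.8,.084),"tip scene",ray(s,303.8,160.0,.138), "tip top",ray(t,341.3,200.5,.138))
# guard rim circle fit
def fit(q):
    A=np.c_[2*q[:,0],2*q[:,1],np.ones(len(q))];s_=np.linalg.lstsq(A,(q**2).sum(1),rcond=None)[0];return s_[:2],(s_[2]+s_[:2]@s_[:2])**.5
for f in(s,t):
    P=cloud(f).reshape(-1,3);g=P[(np.hypot(P[:,0]-.635,P[:,1]+.23)<.08)&(P[:,2]>.168)&(P[:,2]<.182)];print("rim",fit(g[:,:2]),len(g))
d=np.array([np.cos(np.radians(-53)),np.sin(np.radians(-53)),0]);dn=np.array([0,0,-1.])
for tilt in(0,20,30,45):
  a=dn*np.cos(np.radians(tilt))+d*np.sin(np.radians(tilt)); xj=np.cross(dn,d)
  for sg in(1,-1):
    for p in([.606,.293,.096],[.606,.293,.25]):
        q=robot.inverse_kinematics(p,rpy(a,sg*xj));print("lie",tilt,sg,None if q is None else np.round(q,2))
  # standing: a angle below horizontal = tilt, foot dir=-z. In drum frame: lying down dir -> horizontal h
  for yaw in(-60,-40,-20,0,20):
    h=np.array([np.cos(np.radians(yaw)),np.sin(np.radians(yaw)),0])
    a2=h*np.cos(np.radians(tilt))+dn*np.sin(np.radians(tilt));xj2=np.cross(h,dn)
    for sg in(1,-1):
        q=robot.inverse_kinematics([.62,0,.05],rpy(a2,sg*xj2));print("stand",tilt,yaw,sg,None if q is None else np.round(q,2))
E
```

```text
shoulder top [ 0.63807799 -0.23074948  0.084     ] tip scene [ 0.64021187 -0.23273275  0.138     ] tip top [ 0.62734028 -0.22478237  0.138     ]
rim (array([ 0.63902489, -0.23022432]), np.float64(0.06334367657321106)) 236
rim (array([ 0.63786744, -0.2323819 ]), np.float64(0.06331781128949802)) 120
lie 0 1 [-1.09  0.74  0.91  1.68 -0.65  1.06 -2.47]
lie 0 1 [-1.19  0.64  1.11  1.52 -0.59  1.34 -2.51]
lie 0 -1 [ 0.15  0.84 -1.09  1.6   0.78  1.2  -0.46]
lie 0 -1 [ 0.11  0.63 -1.01  1.44  0.53  1.36 -0.27]
stand 0 -60 1 [-0.3   1.11 -0.43  1.95  1.64  1.95 -1.43]
stand 0 -60 -1 [-0.45  1.06 -0.24  1.96  1.55  1.78  1.69]
stand 0 -40 1 [-0.36  1.07 -0.3   2.21  1.91  1.86 -1.59]
stand 0 -40 -1 [-0.42  1.06 -0.24  2.21  1.89  1.81  1.53]
stand 0 -20 1 [-0.79  1.18  0.33  2.42  2.2   1.57 -2.1 ]
stand 0 -20 -1 [-0.79  1.18  0.33  2.42  2.2   1.57  1.04]
stand 0 0 1 None
stand 0 0 -1 None
stand 0 20 1 [ 1.36  1.87 -1.22  2.36  3.62  0.71 -0.03]
stand 0 20 -1 [0.09 1.13 0.14 2.41 3.69 1.98 1.66]
lie 20 1 [ 0.03  0.91 -1.18  1.65  1.15  1.46  2.37]
lie 20 1 [ 0.03  0.7  -1.18  1.5   0.95  1.5
[... 1299 characters left out ...]
35]
lie 45 -1 [-0.2   0.99 -1.1   1.67  1.41  1.78 -0.99]
lie 45 -1 [-0.16  0.81 -1.18  1.56  1.31  1.88 -0.79]
stand 45 -60 1 [-0.02  0.68 -0.58  2.01  1.36  1.19 -0.98]
stand 45 -60 -1 [ 0.25  0.87 -1.    1.99  1.52  1.5   2.14]
stand 45 -40 1 [ 0.14  0.65 -0.7   2.18  1.67  1.07 -0.92]
stand 45 -40 -1 [-0.84  0.59  0.53  2.23  1.55  0.41  2.11]
stand 45 -20 1 [ 0.49  0.73 -0.99  2.3   2.01  1.04 -0.73]
stand 45 -20 -1 [-0.1   0.5  -0.24  2.33  2.12  0.64  2.06]
stand 45 0 1 [ 0.81  0.84 -1.18  2.34  2.25  0.86 -0.4 ]
stand 45 0 -1 [ 0.55  0.61 -0.8   2.35  2.44  0.64  2.37]
stand 45 20 1 [ 0.99  0.86 -1.17  2.29  2.37  0.47 -0.08]
stand 45 20 -1 [ 0.75  0.63 -0.8   2.3   3.    0.34  2.29]
```

```bash
python3 - <<'E'
from lib import *
from plant import robot
d=np.array([np.cos(np.radians(-53.5)),np.sin(np.radians(-53.5)),0]);dn=np.array([0,0,-1.])
a=(dn+d)/2**.5; O=rpy(a,-np.cross(dn,d))
c=np.array([.606,.2935,.096]); tgt=c-d*.005+a*.004; pre=tgt-a*.13
st=robot.sense();robot.move_straight([.158,-.656,.5],vel=.4);print(robot.sense()["t"],robot.sense()["tcp_pos"])
q=robot.inverse_kinematics(pre,O);q2=robot.inverse_kinematics(tgt,O);print(q,q2)
E
```

```text
0.9917 [ 0.15794372 -0.65567428  0.49839451]
[-0.32213387  0.93122649 -1.18214598  1.55280222  1.31058039  1.94125255
 -0.98504066] [-0.1702108   1.05120957 -1.18450944  1.65800725  1.46603378  1.86137003
 -1.00426103]
```

```bash
python3 - <<'E'
from lib import *
from plant import robot
d=np.array([np.cos(np.radians(-53.5)),np.sin(np.radians(-53.5)),0]);dn=np.array([0,0,-1.])
a=(dn+d)/2**.5; O=rpy(a,-np.cross(dn,d))
c=np.array([.606,.2935,.096]); tgt=c-d*.005+a*.004; pre=tgt-a*.13
robot.goto([.50,.0,.5],rpy([0,0,-1],-np.cross(dn,d)));print(robot.sense()["joint_pos"].round(2))
robot.goto(pre,O);print(robot.sense()["t"],robot.sense()["joint_pos"].round(2))
f=robot.grab_frame("scene");cv2.imwrite("pics/g1.png",f["image"][:,:,::-1])
print(robot.move_straight(tgt,vel=.08,contact_N=6),robot.sense()["tcp_pos"],tgt)
f=robot.grab_frame("scene");crop(f,202,260,60,6,"pics/g2.png")
E
```

```text
[ 0.7   0.14 -0.89  1.38  0.11  1.67  0.46]
5.475 [-0.45  0.78 -0.88  1.56  1.14  1.74 -0.92]
False [0.60456787 0.29583758 0.09351136] [0.6047083  0.29524563 0.09317157]
```

View pics/g2.png

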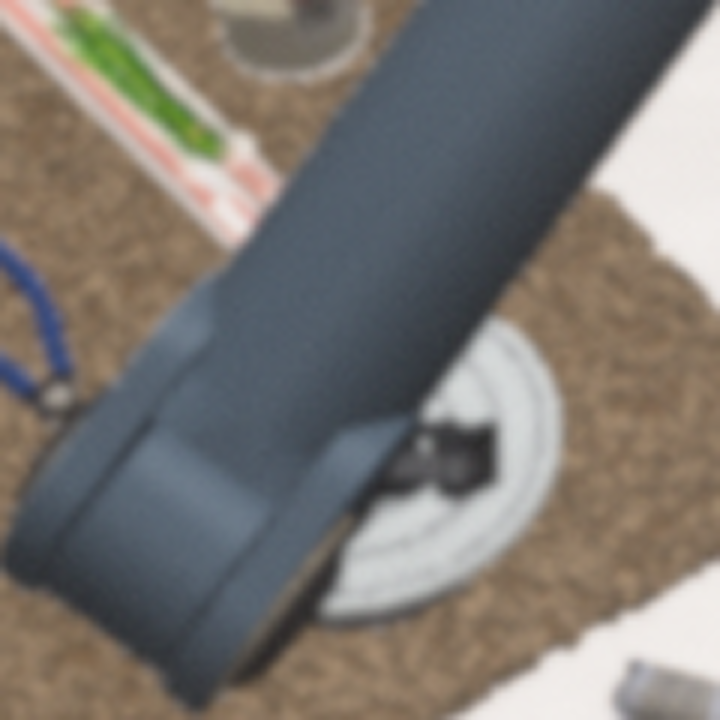

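The forearm hides the grasp: the hand is at about crop (450,460), over the wheel. I'll close, check the opening and lift.

```bash
python3 - <<'E'
from lib import *
from plant import robot
robot.grip(0.0,strength=60);s=robot.sense();print(s["opening"],s["wrist_force"],s["t"])
p=s["tcp_pos"];robot.move_straight(p+[0,0,.2],vel=.2);s=robot.sense();print(s["opening"],s["wrist_force"],s["t"],s["tcp_pos"])
for n in("scene","top"):
    f=robot.grab_frame(n);cv2.imwrite(f"pics/h_{n}.png",f["image"][:,:,::-1]);np.savez(f"h_{n}.npz",**f)
d=np.array([np.cos(np.radians(-53.5)),np.sin(np.radians(-53.5)),0]);dn=np.array([0,0,-1.])
for yaw in(-60,-50,-40,-30):
    h=np.array([np.cos(np.radians(yaw)),np.sin(np.radians(yaw)),0])
    a2=(h+dn)/2**.5
    print(yaw,[np.round(robot.inverse_kinematics(P,rpy(a2,-np.cross(h,dn))),2) for P in([.62,.0,.3],[.62,0,.05])])
E
```

```text
0.29387338581270106 [-0.43435968  1.5064722  -0.13025867] 7.95
0.2998894592260043 [ 0.57480684  0.97547566 -1.2744045 ] 9.1 [0.6044316  0.29505588 0.29174447]
-60 [array([ 0.46,  0.58, -1.3 ,  1.81,  1.27,  1.64,  2.56]), array([ 0.26,  0.88, -1.01,  1.99,  1.52,  1.51,  2.15])]Traceback (most recent call last):
  File "<stdin>", line 11, in <module>
    return _wrapfunc(a, 'round', decimals=decimals, out=out)
    return _wrapit(obj, method, *args, **kwds)
    result = getattr(arr, method)(*args, **kwds)
TypeError: unsupported operand type(s) for *: 'NoneType' and 'float'
```

View pics/h_scene.png

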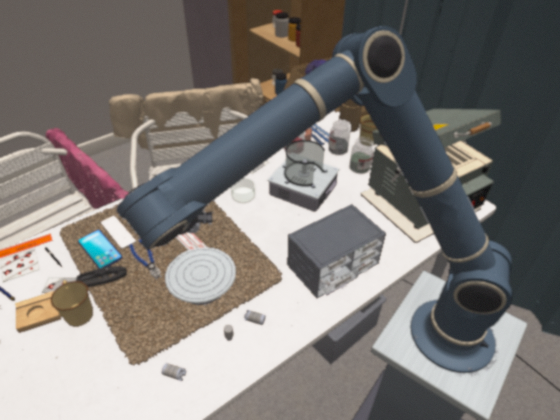

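View pics/h_top.png

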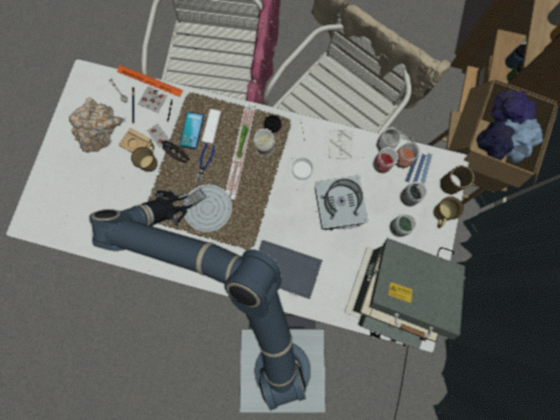

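```bash
python3 - <<'E'
from lib import *
t=load("h_top.npz");s=load("h_scene.npz");crop(t,185,203,35,12,"pics/i1.png");crop(s,185,215,35,12,"pics/i2.png")
cv2.imwrite("pics/i.png",np.hstack([cv2.resize(cv2.imread(f"pics/i{k}.png"),(400,400)) for k in(1,2)]))
E
```

```text
(no output)
```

View pics/i.png

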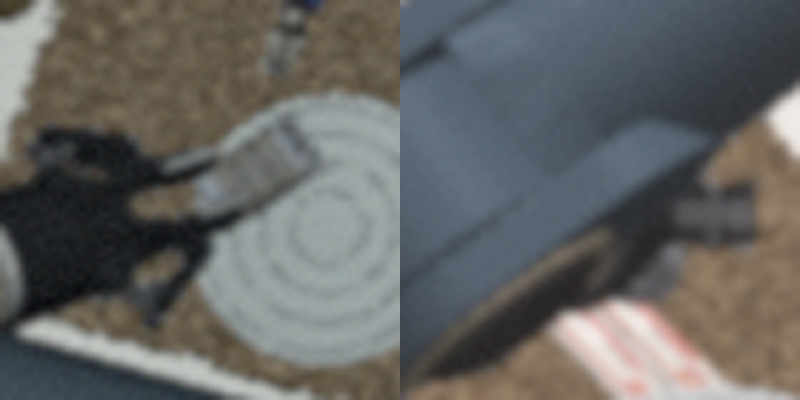

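```bash
python3 - <<'E'
from lib import *
t=load("h_top.npz");X=cloud(t)
# 35px radius crop ->400px : scale 5.714 ; drum pixels by colour in crop
u0,v0=150,168
for (x,y) in [(210,195),(230,185),(250,175),(270,160),(290,145),(305,155),(285,135),(190,160),(230,215)]:
    u=int(round(u0+x/5.714));v=int(round(v0+y/5.714));print((x,y),(u,v),X[v,u].round(3),t["image"][v,u])
E
```

```text
(210, 195) (187, 202) [0.584 0.315 0.314] [124 132 138]
(230, 185) (190, 200) [0.592 0.305 0.312] [111 112 110]
(250, 175) (194, 199) [0.595 0.292 0.313] [110 114 112]
(270, 160) (197, 196) [0.606 0.283 0.307] [102 104 104]
(290, 145) (201, 193) [0.624 0.276 0.279] [101 108 114]
(305, 155) (203, 195) [0.611 0.264 0.304] [111 118 121]
(285, 135) (200, 192) [0.619 0.273 0.311] [108 115 123]
(190, 160) (183, 196) [0.601 0.324 0.332] [88 94 93]
(230, 215) (190, 206) [0.567 0.3   0.331] [41 44 45]
```

The drum is held level: its top surface is at z≈0.31 in the top-view crop, the cap is at (210,195) and the foot at (295,150). Next I roll the wrist half a turn so the foot points down.

```bash
python3 - <<'E'
from lib import *
from plant import robot
s=robot.sense();q=s["joint_pos"].copy();print(q.round(3));q[6]+=np.pi
robot.move_joints(q);s=robot.sense();print(s["t"],s["opening"],s["tcp_pos"])
dn=np.array([0,0,-1.])
for yaw in(-70,-60,-53.5,-45):
    h=np.array([np.cos(np.radians(yaw)),np.sin(np.radians(yaw)),0])
    O=rpy((h+dn)/2**.5,-np.cross(h,dn))
    for P in([.62,.02,.2],[.62,.02,.05],[.56,.03,.2],[.56,.03,.05],[.66,.02,.05]):
        k=robot.inverse_kinematics(P,O);print(yaw,P,None if k is None else np.round(k,2))
for n in("scene","top"):
    f=robot.grab_frame(n);np.savez(f"j_{n}.npz",**f)
t=load("j_top.npz");s=load("j_scene.npz");crop(t,185,203,35,12,"pics/j1.png");crop(s,185,215,35,12,"pics/j2.png")
cv2.imwrite("pics/j.png",np.hstack([cv2.resize(cv2.imread(f"pics/j{k}.png"),(400,400)) for k in(1,2)]))
E
```

```text
[-0.291  0.634 -0.906  1.518  1.13   1.741 -0.684]
11.85 0.2939907073272059 [0.60451622 0.29516083 0.2915727 ]
-70 [0.62, 0.02, 0.2] [ 0.11  0.58 -0.84  1.81  1.15  1.51  2.34]
-70 [0.62, 0.02, 0.05] [ 0.04  0.79 -0.74  1.88  1.29  1.41  2.1 ]
-70 [0.56, 0.03, 0.2] [ 0.11  0.52 -0.88  1.92  1.09  1.5   2.26]
-70 [0.56, 0.03, 0.05] [ 0.02  0.75 -0.77  2.    1.26  1.41  1.99]
-70 [0.66, 0.02, 0.05] [ 0.04  0.82 -0.72  1.79  1.31  1.41  2.16]
-60 [0.62, 0.02, 0.2] [ 0.17  0.53 -0.88  1.9   1.22  1.39  2.42]
-60 [0.62, 0.02, 0.05] [ 0.06  0.75 -0.75  1.98  1.4   1.32  2.14]
-60 [0.56, 0.03, 0.2] [ 0.16  0.47 -0.92  2.01  1.16  1.39  2.34]
-60 [0.56, 0.03, 0.05] [ 0.04  0.72 -0.79  2.1   1.37  1.34  2.04]
-60 [0.66, 0.02, 0.05] [ 0.07  0.78 -0.73  1.89  1.41  1.32  2.21]
-53.5 [0.62, 0.02, 0.2] [ 0.21  0.5  -0.9   1.96  1.27  1.31  2.47]
-53.5 [0.62, 0.02, 0.05] [ 0.09  0.73 -0.76  2.04  1.48  1.27  2.17]
-53.5 [0.56, 0.03, 0.2] [ 0.2   0.43 -0.95  2.07  1.21  1.31  2.4 ]
-53.5 [0.56, 0.03, 0.05] [ 0.05  0.69 -0.79  2.16  1.44  1.28  2.06]
-53.5 [0.66, 0.02, 0.05] [ 0.09  0.76 -0.74  1.96  1.49  1.26  2.24]
-45 [0.62, 0.02, 0.2] [ 0.27  0.46 -0.94  2.03  1.33  1.19  2.54]
-45 [0.62, 0.02, 0.05] [ 0.12  0.7  -0.77  2.12  1.59  1.19  2.21]
-45 [0.56, 0.03, 0.2] [ 0.27  0.38 -0.99  2.14  1.27  1.19  2.47]
-45 [0.56, 0.03, 0.05] [ 0.08  0.66 -0.8   2.23  1.56  1.21  2.1 ]
-45 [0.66, 0.02, 0.05] [ 0.13  0.73 -0.76  2.03  1.59  1.18  2.28]
```

View pics/j.png

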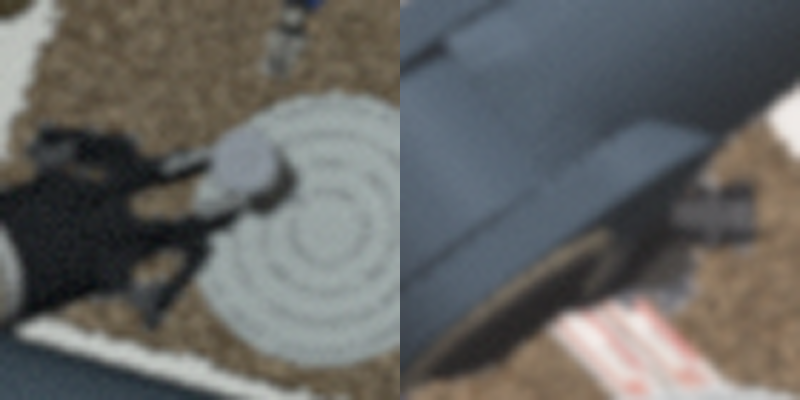

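The top crop shows the smooth cap facing up at about (245,165), so the foot points down. Now I stand it on the bare table.

```bash
python3 - <<'E'
from lib import *
from plant import robot
t=load("j_top.npz");X=cloud(t)[185:206,180:206].reshape(-1,3)
k=X[(X[:,2]>.31)&(np.hypot(X[:,0]-.607,X[:,1]-.292)<.016)];print(len(k),np.median(k,0));A=np.c_[k[:,:2]-k[:,:2].mean(0),np.ones(len(k))];print("plane",np.linalg.lstsq(A,k[:,2],rcond=None)[0])
dn=np.array([0,0,-1.]);y=np.radians(-53.5);h=np.array([np.cos(y),np.sin(y),0]);a=(h+dn)/2**.5
O=rpy(a,-np.cross(h,dn))
robot.goto([.62,.02,.12],O);s=robot.sense();print(s["t"],s["tcp_pos"],s["wrist_force"],s["opening"])
r=robot.move_straight([.62,.02,.027],vel=.04,contact_N=5);s=robot.sense();print(r,s["t"],s["tcp_pos"],s["wrist_force"],s["torque"])
for n in("scene","top"):
    f=robot.grab_frame(n);np.savez(f"k_{n}.npz",**f)
t=load("k_top.npz");s=load("k_scene.npz")
u,v=map(int,px(t,[.62,.02,.05]));crop(t,u,v,35,12,"pics/k1.png");u,v=map(int,px(s,[.62,.02,.05]));crop(s,u,v,35,12,"pics/k2.png")
cv2.imwrite("pics/k.png",np.hstack([cv2.resize(cv2.imread(f"pics/k{k}.png"),(400,400)) for k in(1,2)]))
E
```

```text
72 [0.60628982 0.29221427 0.32459885]
plane [-0.0936963   0.07753097  0.32415432]
13.1833 [0.62105788 0.02219512 0.12095297] [ 0.4951685   0.27912787 -2.06013005] 0.29866407361518726
True 15.0333 [0.62006656 0.02039323 0.03612718] [-1.67818232  1.67635558  4.12523084] [ 0.25916673  0.2782641  -0.10117185]
```

View pics/k.png

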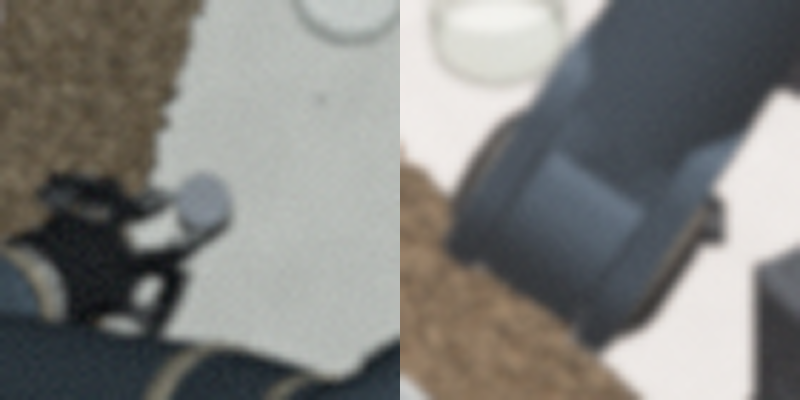

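```bash
python3 - <<'E'
from lib import *
from plant import robot
dn=np.array([0,0,-1.]);y=np.radians(-53.5);h=np.array([np.cos(y),np.sin(y),0])
e=np.radians(40);a=h*np.cos(e)+dn*np.sin(e);O=rpy(a,-np.cross(h,dn))
p=robot.sense()["tcp_pos"]
robot.move_straight(p+[0,0,.001],vel=.02,attitude=O)
r=robot.move_straight(p+[0,0,-.006],vel=.02,contact_N=4);s=robot.sense();print(r,s["tcp_pos"],s["wrist_force"],s["t"])
robot.grip(.5);robot.sleep(.3);s=robot.sense();print(s["opening"],s["wrist_force"],s["t"])
robot.grip(1.0)
p=robot.sense()["tcp_pos"];robot.move_straight(p-a*.1,vel=.12);robot.move_straight(robot.sense()["tcp_pos"]+[0,0,.2],vel=.3);s=robot.sense();print(s["t"],s["joint_pos"].round(2))
for n in("scene","top"):
    f=robot.grab_frame(n);np.savez(f"l_{n}.npz",**f);cv2.imwrite(f"pics/l_{n}.png",f["image"][:,:,::-1])
E
```

```text
True [0.62111649 0.01962812 0.0374441 ] [-0.56250819 -0.03364839  2.7814931 ] 15.6167
0.5024566466435156 [ 0.36516497 -0.01372599 -0.28198363] 16.225
18.525 [ 0.09  0.37 -0.95  1.91  1.15  1.49  2.51]
```

View pics/l_scene.png

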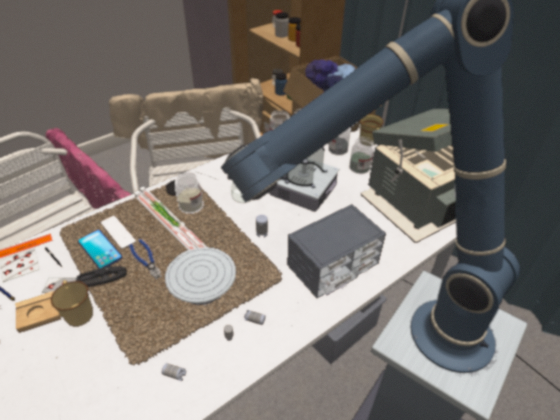

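View pics/l_top.png

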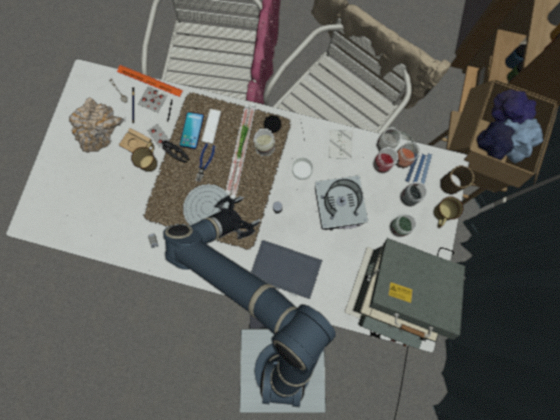

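The drum stands upright at scene (262,225) and top (277,207), free of the hand. I measure its position and look at the slots.

```bash
python3 - <<'E'
from lib import *
t=load("l_top.npz");s=load("l_scene.npz")
for n,f in(("s",s),("t",t)):
    X=cloud(f);P=X.reshape(-1,3)
    m=(np.hypot(X[...,0]-.62,X[...,1]-.02)<.06)&(X[...,2]>.062)&(X[...,2]<.08)
    m=m.astype(np.uint8);nn,lab,st,ce=cv2.connectedComponentsWithStats(m);i=1+np.argmax(st[1:,4]);
    c=cv2.findContours((lab==i).astype(np.uint8),0,1)[0][0]
    print(n,st[i],ce[i],"ctr@.07",ray(f,*ce[i],.07), "med",np.median(X[lab==i],0), "minrect",ray(f,*cv2.minEnclosingCircle(c)[0],.07))
crop(s,262,225,20,20,"pics/m1.png");crop(t,277,207,16,20,"pics/m2.png")
cv2.imwrite("pics/m.png",np.hstack([cv2.resize(cv2.imread(f"pics/m{k}.png"),(400,400)) for k in(1,2)]))
E
```

```text
s [255 214  12  11 105] [260.65714286 218.75238095] ctr@.07 [0.62206603 0.02094241 0.07      ] med [0.62199337 0.02187166 0.07232434] minrect [0.62120529 0.02166438 0.07      ]
t [273 201  10  10  70] [277.31428571 205.58571429] ctr@.07 [0.62246389 0.01658422 0.07      ] med [0.62294682 0.01778042 0.06979695] minrect [0.62206135 0.01711883 0.07      ]
```

View pics/m.png

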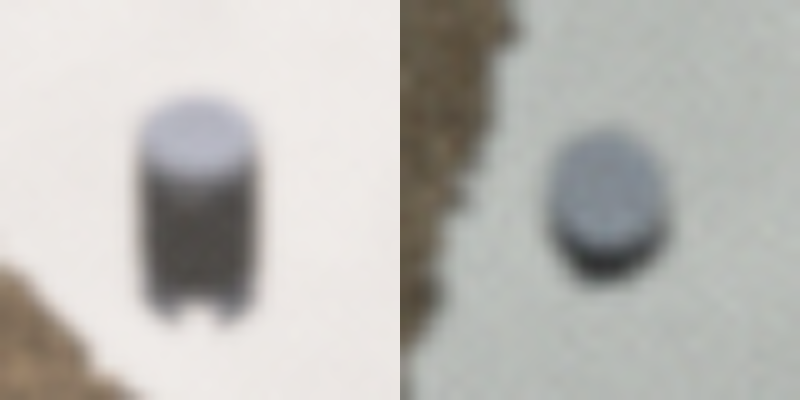

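A slot faces the scene camera at crop (200,315), so the slots lie near azimuth 127–130°, mod 90. Next I check IK for a vertical regrasp with room to turn at the spindle.

```bash
python3 - <<'E'
from lib import *
from plant import robot
dn=[0,0,-1]
for th in range(-173,187,15):
    x=[np.cos(np.radians(th)),np.sin(np.radians(th)),0];O=rpy(dn,x)
    r=[robot.inverse_kinematics(P,O) for P in([.622,.0195,.046],[.638,-.231,.25],[.638,-.231,.13])]
    print(th,[None if k is None else k.round(2).tolist() for k in r])
E
```

```text
-173 [[0.54, 0.76, -0.94, 1.77, 0.72, 1.0, 2.57], [-0.38, 0.65, 1.11, 1.51, -0.59, 1.35, -2.24], [-0.38, 0.8, 1.11, 1.64, -0.76, 1.19, -2.11]]
-158 [[-0.81, 0.85, 1.11, 1.85, -0.89, 1.04, -2.09], [-0.38, 0.65, 1.11, 1.51, -0.59, 1.35, -1.98], [-0.38, 0.8, 1.11, 1.64, -0.76, 1.19, -1.85]]
-143 [[-0.81, 0.85, 1.11, 1.85, -0.89, 1.04, -1.82], [-0.38, 0.65, 1.11, 1.51, -0.59, 1.35, -1.71], [-0.38, 0.8, 1.11, 1.64, -0.76, 1.19, -1.59]]
-128 [[-0.81, 0.85, 1.11, 1.85, -0.89, 1.04, -1.56], [-0.38, 0.65, 1.11, 1.51, -0.59, 1.35, -1.45], [-0.38, 0.8, 1.11, 1.64, -0.76, 1.19, -1.32]]
-113 [[-0.81, 0.85, 1.11, 1.85, -0.89, 1.04, -1.3], [-0.38, 0.65, 1.11, 1.51, -0.59, 1.35, -1.19], [-0.38, 0.8, 1.11, 1.64, -0.76, 1.19, -1.06]]
-98 [[-0.81, 0.85, 1.11, 1.85, -0.89, 1.04, -1.04], [-0.38, 0.65, 1.11, 1.51, -0.59, 1.35, -0.93], [-0.38, 0.8, 1.11, 1.64, -0.76, 1.19, -0.8]]
-83 [[-0.81, 0.85, 1.11, 1.85, -0.89, 1.04, -0.78], [-0.38, 0.65, 1.11, 1.51, -0.59, 1.35, -0.67], [-0.38, 0.8, 1.11, 1.64, -0.76, 1.19, -0.54]]
-68 [[-0.81, 0.85, 1.11, 1.85, -0.89, 1.04, -0.52], [-0.38, 0.65, 1.11, 1.51, -0.59, 
[... 1588 characters left out ...]
 1.63]]
112 [[0.46, 0.7, -0.8, 1.77, 0.61, 0.94, 1.35], [0.75, 0.54, -0.72, 1.44, 0.36, 1.3, 1.96], [0.76, 0.65, -0.73, 1.57, 0.47, 1.1, 1.88]]
127 [[0.48, 0.72, -0.84, 1.77, 0.64, 0.95, 1.59], [0.78, 0.55, -0.77, 1.44, 0.39, 1.31, 2.2], [0.79, 0.67, -0.78, 1.57, 0.5, 1.12, 2.11]]
142 [[0.5, 0.73, -0.87, 1.77, 0.67, 0.97, 1.83], [0.81, 0.57, -0.82, 1.43, 0.42, 1.32, 2.44], [0.81, 0.68, -0.81, 1.57, 0.53, 1.13, 2.35]]
157 [[0.51, 0.74, -0.9, 1.77, 0.69, 0.98, 2.07], [0.89, 0.63, -0.99, 1.43, 0.53, 1.36, 2.62], [0.83, 0.69, -0.85, 1.57, 0.55, 1.14, 2.6]]
172 [[0.52, 0.75, -0.92, 1.77, 0.71, 0.99, 2.33], [-0.38, 0.65, 1.11, 1.51, -0.59, 1.35, -2.5], [-0.38, 0.8, 1.11, 1.64, -0.76, 1.19, -2.37]]
```

```bash
cat >> lib.py <<'E'
def down(th): t=np.radians(th);return rpy([0,0,-1],[np.cos(t),np.sin(t),0])
E
python3 - <<'E'
from lib import *
from plant import robot
g=np.array([.6215,.0195,0])
robot.goto(g+[0,0,.19],down(126.5));print(robot.sense()["t"])
print(robot.move_straight(g+[0,0,.032],vel=.12,contact_N=8),robot.sense()["tcp_pos"])
robot.grip(0,strength=20);print(robot.sense()["opening"],robot.sense()["wrist_force"])
robot.grip(.75)
robot.move_straight(g+[0,0,.046],vel=.1,attitude=down(126.5))
robot.goto(g+[0,0,.046],down(36.5));s=robot.sense();print(s["t"],s["tcp_pos"],s["joint_pos"].round(2))
robot.grip(0,strength=50);s=robot.sense();print(s["opening"],s["wrist_force"],s["t"])
robot.move_straight(g+[0,0,.30],vel=.25);s=robot.sense();print(s["opening"],s["wrist_force"],s["t"],s["tcp_pos"],s["joint_pos"].round(2))
for n in("scene","top"):
    f=robot.grab_frame(n);np.savez(f"n_{n}.npz",**f);cv2.imwrite(f"pics/n_{n}.png",f["image"][:,:,::-1])
E
```

```text
19.3833
False [0.62217354 0.01967563 0.0328536 ]
0.4465982142851095 [ 0.17464899 -0.28077086  2.0213605 ]
23.225 [0.62131231 0.01958922 0.04579944] [ 0.18  0.59 -0.39  1.79  0.29  0.82  0.29]
0.005524018537636348 [-0.38525963  0.12485061 -0.05429699] 23.85
-0.0022740096396815976 [-0.15383348 -0.74493216 -0.7693803 ] 25.0167 [0.62058827 0.01929555 0.29836913] [ 0.23  0.35 -0.45  1.52  0.16  1.3   0.4 ]
```

View pics/n_scene.png

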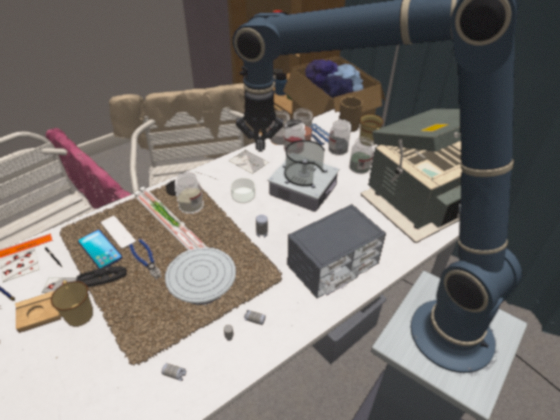

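The grip missed: the jaws shut fully and the drum still stands at scene (262,225). I measure where it is now.

```bash
cat > meas.py <<'E'
from lib import *
def meas(f,c=(.62,.02),z0=.062,z1=.08,zc=.07):
    X=cloud(f)
    m=((np.hypot(X[...,0]-c[0],X[...,1]-c[1])<.1)&(X[...,2]>z0)&(X[...,2]<z1)).astype(np.uint8)
    nn,lab,st,ce=cv2.connectedComponentsWithStats(m);i=1+np.argmax(st[1:,4])
    return st[i],ray(f,*ce[i],zc),np.median(X[lab==i],0)
E
python3 - <<'E'
from meas import *
for n in("scene","top"):
    f=load(f"n_{n}.npz");print(n,*meas(f))
    u,v=map(int,px(f,[.62,.02,.05]));crop(f,u,v,25,16,f"pics/o_{n}.png")
cv2.imwrite("pics/o.png",np.hstack([cv2.resize(cv2.imread(f"pics/o_{k}.png"),(400,400)) for k in("scene","top")]))
E
```

```text
scene [255 214  12  11 107] [0.62160423 0.02097756 0.07      ] [0.62200232 0.02250613 0.07184054]Traceback (most recent call last):
  File "<stdin>", line 3, in <module>
  File "meas.py", line 5, in meas
    nn,lab,st,ce=cv2.connectedComponentsWithStats(m);i=1+np.argmax(st[1:,4])
                                                         ~~~~~~~~~^^^^^^^^^^
    return _wrapfunc(a, 'argmax', axis=axis, out=out, **kwds)
    return bound(*args, **kwds)
ValueError: attempt to get argmax of an empty sequence
```

```bash
python3 - <<'E'
from lib import *
f=load("n_scene.npz");X=cloud(f)
print(px(f,[.6206,.0193,.2984]),px(f,[.6206,.0193,.2874]))
sub=X[100:160,235:290];P=sub.reshape(-1,3);k=P[(np.hypot(P[:,0]-.62,P[:,1]-.02)<.08)&(P[:,2]>.2)]
for z in np.arange(.26,.42,.01):
    q=k[(k[:,2]>=z)&(k[:,2]<z+.01)];print(round(z,2),len(q),q[:,:2].mean(0).round(3) if len(q) else "",(q[:,:2].max(0)-q[:,:2].min(0)).round(3) if len(q) else "")
crop(f,262,140,45,10,"pics/p.png")
E
```

```text
(np.float64(260.0009074064089), np.float64(158.97429385346425)) (np.float64(260.07416280131525), np.float64(162.19106886920167))
0.26 0  
0.27 0  
0.28 0  
0.29 0  
0.3 0  
0.31 0  
0.32 1 [0.616 0.016] [0. 0.]
0.33 26 [0.616 0.025] [0.021 0.018]
0.34 29 [0.617 0.026] [0.02  0.015]
0.35 34 [0.616 0.025] [0.022 0.017]
0.36 28 [0.617 0.024] [0.03  0.024]
0.37 76 [0.617 0.027] [0.054 0.039]
0.38 114 [0.621 0.024] [0.07 0.06]
0.39 94 [0.616 0.026] [0.08  0.071]
0.4 112 [0.617 0.029] [0.093 0.069]
0.41 152 [0.614 0.026] [0.097 0.089]
```

View pics/p.png

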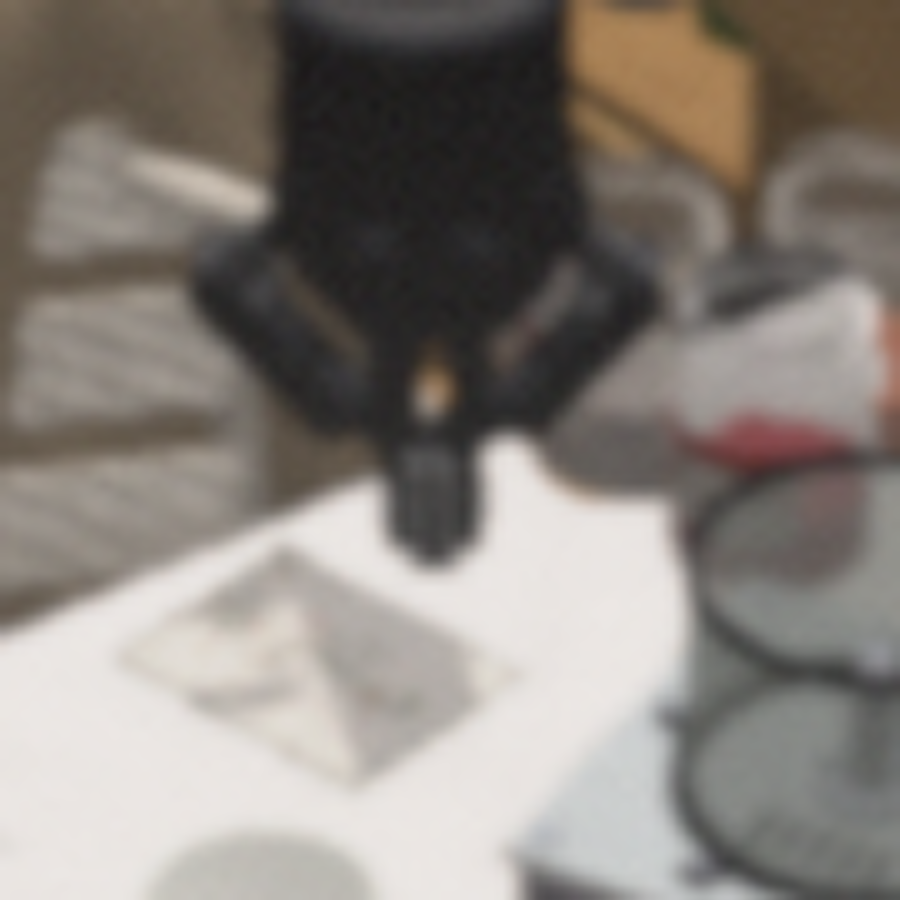

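This image disagrees with the tool description. The shut fingertips (crop (435,560)) are about 30 mm above the reported TCP, not 11 mm below it. Both the depth and the pixel position say so, and it explains the 25 mm chord in the first grip and the miss at TCP z=0.046. I'll plan with the measured offset and grasp 39 mm lower.

```bash
python3 - <<'E'
from lib import *
from plant import robot
g=np.array([.6215,.0198,0])
robot.grip(1.0)
robot.goto(g+[0,0,.12],down(36.5))
r=robot.move_straight(g+[0,0,.008],vel=.12,contact_N=8);s=robot.sense();print(r,s["tcp_pos"],s["t"],s["wrist_force"])
robot.grip(0,strength=50);s=robot.sense();print(s["opening"],s["wrist_force"],s["t"],s["tcp_pos"])
if s["opening"]>.4:
    robot.move_straight(s["tcp_pos"]+[0,0,.25],vel=.25);s=robot.sense();print(s["opening"],s["wrist_force"],s["t"],s["tcp_pos"],s["joint_pos"].round(2))
for n in("scene","top"):
    f=robot.grab_frame(n);np.savez(f"q_{n}.npz",**f);cv2.imwrite(f"pics/q_{n}.png",f["image"][:,:,::-1])
f=load("q_scene.npz");u,v=map(int,px(f,[.6215,.0198,.3]));crop(f,u,v,45,9,"pics/q.png")
E
```

```text
False [0.62231157 0.01994952 0.00888095] 27.7333 [-0.40018854  0.20595424  0.89027558]
0.4406801201139473 [-1.31448226  0.43661148  3.17016308] 28.2333 [0.62194083 0.01982397 0.00855952]
0.4419907135502638 [ 0.51477396  0.2993781  -1.47924778] 29.3833 [0.62078591 0.01957131 0.2565914 ] [ 0.23  0.38 -0.44  1.58  0.17  1.22  0.39]
```

View pics/q.png

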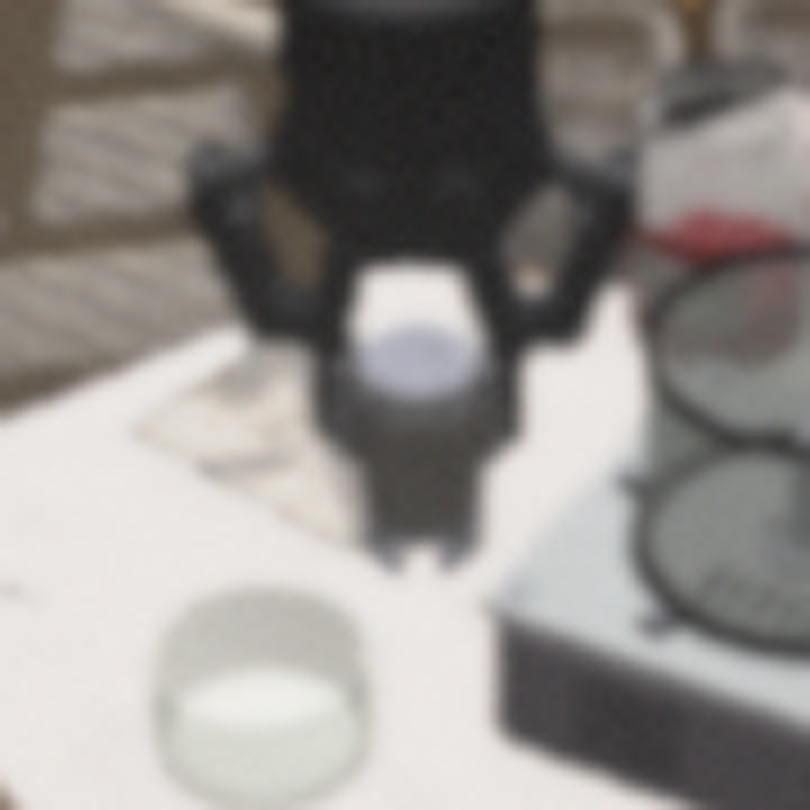

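The drum is held upright near its cap, with a slot facing the camera at crop (420,555). I compute the camera bias from the held drum, then go to the spindle.

```bash
python3 - <<'E'
from lib import *
for n in("scene",):
    f=load(f"q_{n}.npz");im=f["image"].astype(int)
    hsv=cv2.cvtColor(f["image"],cv2.COLOR_RGB2HSV);X=cloud(f)
    m=(np.hypot(X[...,0]-.62,X[...,1]-.02)<.035)&(abs(X[...,2]-.318)<.012)
    m=(m&(im.sum(2)>300)).astype(np.uint8)
    nn,lab,st,ce=cv2.connectedComponentsWithStats(m);i=1+np.argmax(st[1:,4]);print(n,st[i],ce[i],ray(f,*ce[i],.318),np.median(X[lab==i],0))
f=load("q_top.npz");u,v=map(int,px(f,[.62,.02,.318]));crop(f,u,v,30,12,"pics/q2.png")
E
```

```text
scene [253 149  15   9 111] [259.89189189 152.95495495] [0.62110034 0.01857905 0.318     ] [0.61904429 0.02086845 0.32027807]
```

View pics/q2.png

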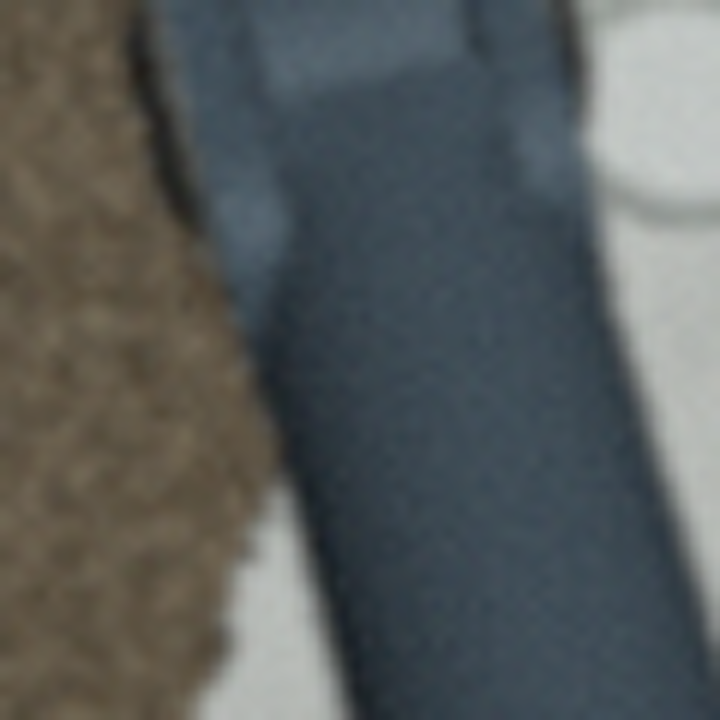

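```bash
python3 - <<'E'
from lib import *
from plant import robot
s=robot.sense();print(np.degrees(s["tcp_rot"]))
robot.goto([.638,-.2298,.27],down(36.5));s=robot.sense();print(s["t"],s["tcp_pos"],s["joint_pos"].round(2),s["opening"],s["wrist_force"])
for n in("scene","top"):
    f=robot.grab_frame(n);np.savez(f"r_{n}.npz",**f);cv2.imwrite(f"pics/r_{n}.png",f["image"][:,:,::-1])
f=load("r_scene.npz");u,v=map(int,px(f,[.638,-.23,.2]));crop(f,u,v,45,9,"pics/r.png")
E
```

```text
[-1.79877802e+02  1.76032551e-01  3.65046308e+01]
30.4667 [ 0.63845856 -0.22686001  0.26979536] [ 0.52  0.46 -0.36  1.43  0.16  1.29  0.79] 0.4440880186141931 [-0.01569884  0.37392255 -1.77204483]
```

View pics/r.png

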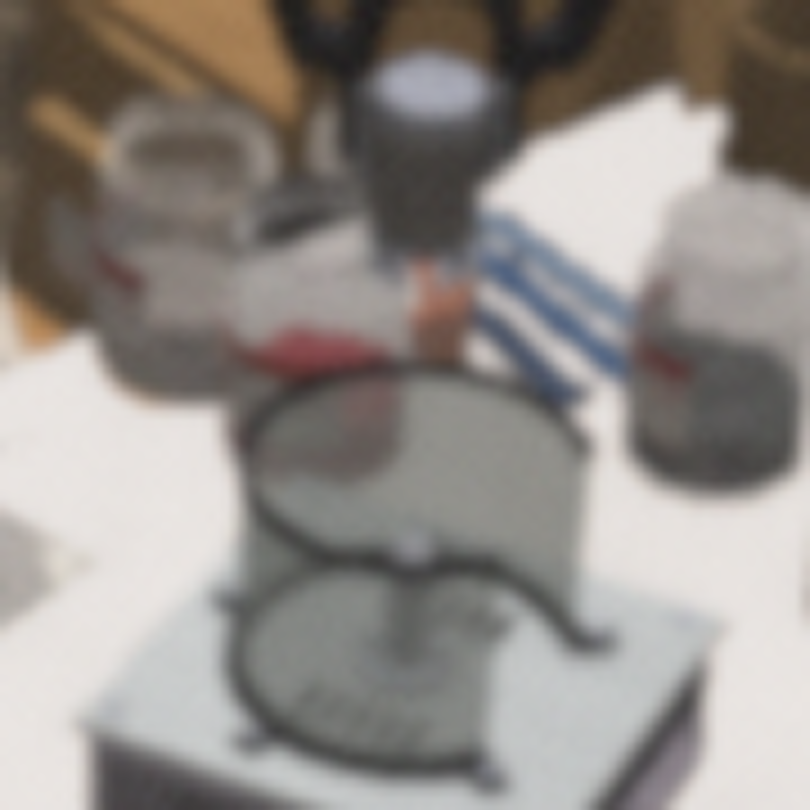

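View pics/r_scene.png

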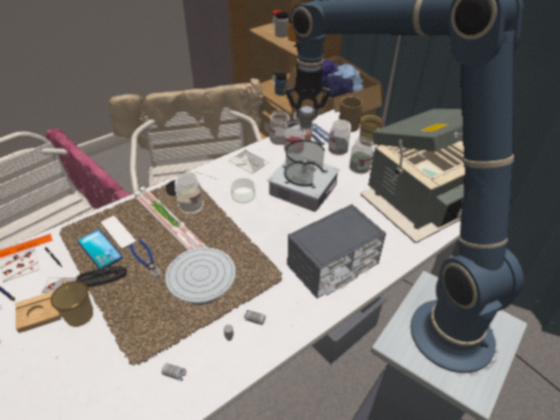

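View pics/r_top.png

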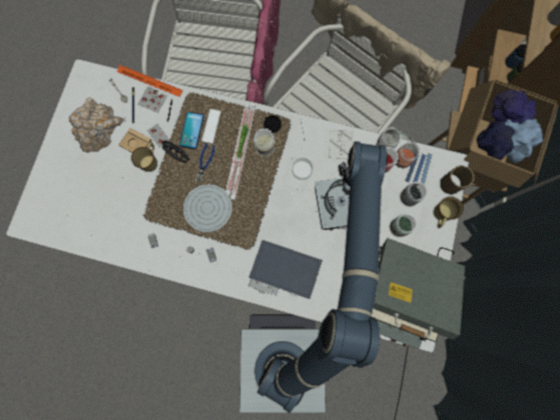

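The drum hangs over the guard: foot at crop (425,265), spindle tip at (412,545). The forearm passes left of the kiln, well above it. I lower in guarded steps.

```bash
python3 - <<'E'
from lib import *
from plant import robot
c=np.array([.638,-.2298,0]);O=down(36.5)
robot.move_straight(c+[0,0,.20],vel=.12,attitude=O)
r=robot.move_straight(c+[0,0,.155],vel=.08,attitude=O,contact_N=8);robot.sleep(.15);s=robot.sense();print(r,s["t"],s["tcp_pos"],s["wrist_force"],s["torque"])
f=robot.grab_frame("scene");np.savez("s_scene.npz",**f)
u,v=map(int,px(f,[.638,-.23,.15]));crop(f,u,v,35,12,"pics/s.png")
E
```

```text
False 32.1583 [ 0.6385152  -0.22988135  0.1557435 ] [-0.25730708  0.15170753 -1.76086101] [0.00721874 0.00544419 0.00378701]
```

View pics/s.png

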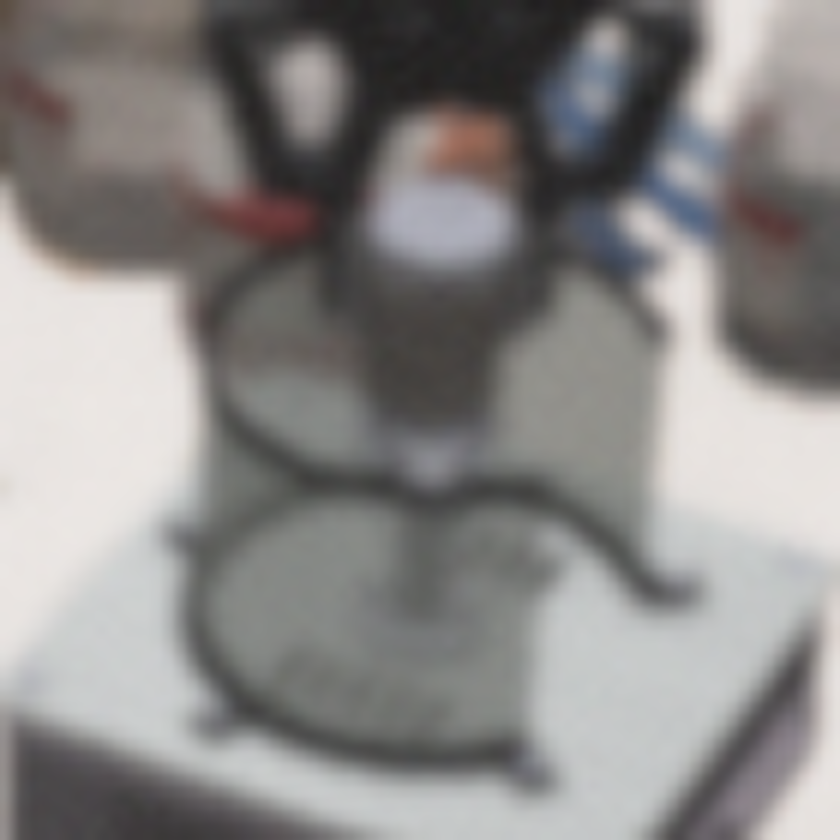

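The drum's foot (430,440) is centred over the spindle tip (428,465). I lower it onto the pin.

```bash
python3 - <<'E'
from lib import *
from plant import robot
c=np.array([.638,-.2298,0]);O=down(36.5)
r=robot.move_straight(c+[0,0,.089],vel=.06,attitude=O,contact_N=6);s=robot.sense();print(r,s["t"],s["tcp_pos"],s["wrist_force"].round(2),s["torque"].round(3),"foot",s["tcp_pos"][2]-.0086)
E
```

```text
True 33.075 [ 0.63757147 -0.22971955  0.09842299] [ 0.14 -0.22  3.  ] [ 0.016  0.068 -0.165] foot 0.08982299198501698
```

Contact on the pin with the foot near 0.090, almost no side force, and a -0.16 N m moment about z. That suggests the slot flare is already touching, so I turn in the negative direction in small steps with light pushes.

```bash
python3 - <<'E'
from lib import *
from plant import robot
c=np.array([.638,-.2298,0])
z=robot.sense()["tcp_pos"][2];th=36.5
for i in range(6):
    th-=5
    robot.move_straight(c+[0,0,z+.0005],vel=.03,attitude=down(th))
    r=robot.move_straight(c+[0,0,max(z-.012,.0895)],vel=.03,contact_N=6);s=robot.sense();z=s["tcp_pos"][2]
    print(th,r,round(s["t"],2),s["tcp_pos"].round(4),s["wrist_force"].round(1),s["torque"].round(3),"foot",round(z-.0086,4))
    if z<.0955:break
E
```

```text
31.5 True 33.55 [ 0.638  -0.2293  0.0953] [ 3.4 -0.3 -4.2] [-0.028 -0.749 -0.235] foot 0.0867
```

```bash
python3 - <<'E'
from lib import *
from plant import robot
c=np.array([.638,-.2298,0]);th=31.5
robot.sleep(.2);s=robot.sense();print(s["tcp_pos"].round(4),s["wrist_force"].round(1),s["torque"].round(3),s["opening"])
z=s["tcp_pos"][2]
for i in range(5):
    r=robot.move_straight(c+[0,0,.0895],vel=.02,contact_N=8);robot.sleep(.1);s=robot.sense();z=s["tcp_pos"][2]
    print(th,r,round(s["t"],2),s["tcp_pos"].round(4),s["wrist_force"].round(1),s["torque"].round(3),"foot",round(z-.0086,4))
    if z<.0932 and s["wrist_force"][2]>3:break
    th-=2
    robot.move_straight(c+[0,0,z],vel=.03,attitude=down(th))
f=robot.grab_frame("scene");np.savez("u_scene.npz",**f)
u,v=map(int,px(f,[.638,-.23,.15]));crop(f,u,v,35,12,"pics/u.png")
E
```

```text
[ 0.6379 -0.2292  0.0951] [ 3.7  0.1 -6. ] [-0.055 -1.071 -0.252] 0.4419600307263226
31.5 True 34.06 [ 0.6382 -0.2294  0.0949] [-1.2 -0.3  5.8] [ 0.061  0.283 -0.179] foot 0.0863
29.5 True 34.67 [ 0.638  -0.2294  0.0926] [-1.2  1.4  4.7] [ 0.058  0.133 -0.155] foot 0.084
```

View pics/u.png

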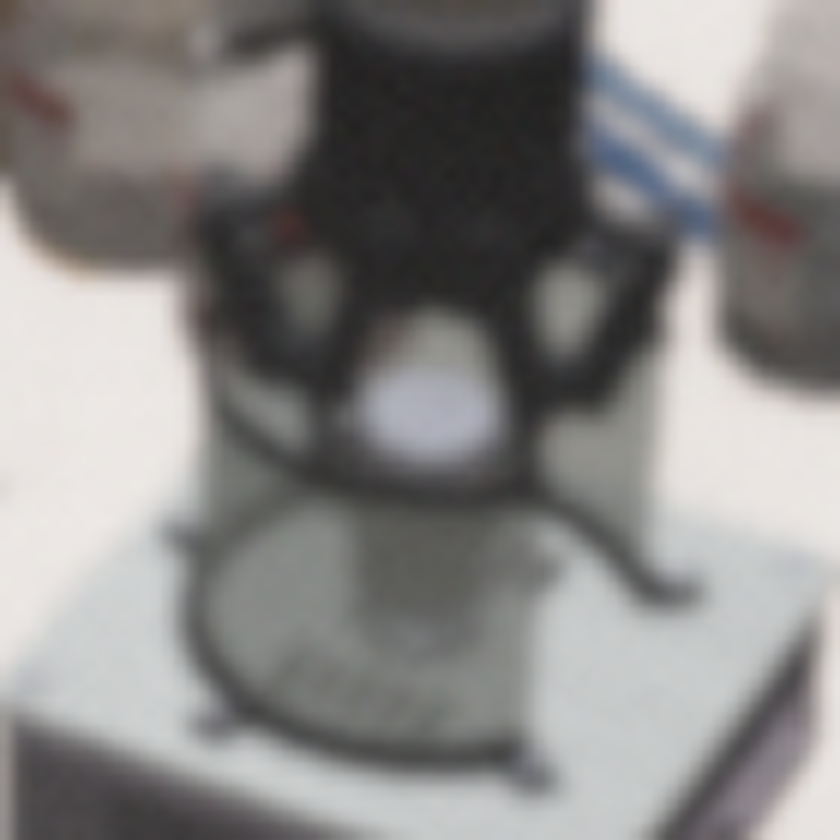

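```bash
python3 - <<'E'
from lib import *
from plant import robot
c=np.array([.638,-.2298,0]);th=29.5
for th in(28.,):
    robot.move_straight(c+[0,0,robot.sense()["tcp_pos"][2]],vel=.03,attitude=down(th))
    r=robot.move_straight(c+[0,0,.086],vel=.02,contact_N=14);robot.sleep(.1);s=robot.sense();z=s["tcp_pos"][2]
    print(th,r,round(s["t"],2),s["tcp_pos"].round(4),s["wrist_force"].round(1),s["torque"].round(3),"foot",round(z-.0086,4))
robot.move_straight([*s["tcp_pos"][:2],.0930],vel=.02)
robot.grip(.58);robot.sleep(.2);s=robot.sense();print(s["opening"],s["wrist_force"],s["torque"].round(3),s["t"])
robot.move_straight([*s["tcp_pos"][:2],.30],vel=.12);s=robot.sense();print(s["t"],s["wrist_force"])
for n in("scene","top"):
    f=robot.grab_frame(n);np.savez(f"v_{n}.npz",**f);cv2.imwrite(f"pics/v_{n}.png",f["image"][:,:,::-1])
f=load("v_scene.npz");u,v=map(int,px(f,[.638,-.23,.13]));crop(f,u,v,35,12,"pics/v.png")
X=cloud(f);m=(np.hypot(X[...,0]-.638,X[...,1]+.23)<.016)&(X[...,2]>.12)
k=X[m];print(len(k),np.median(k,0))
u,v=np.nonzero(m)[::-1];print(ray(f,u.mean(),v.mean(),.154))
a=np.c_[k[:,:2]-k[:,:2].mean(0),np.ones(len(k))];print(np.linalg.lstsq(a,k[:,2],rcond=None)[0])
E
```

```text
28.0 True 35.29 [ 0.638  -0.2294  0.0925] [-1.1 -0.2  5.2] [-0.02   0.222 -0.031] foot 0.0839
0.5788871544396972 [-0.2130352   0.15302511  0.04863896] [-0.005  0.006  0.021] 36.0167
37.8917 [-0.81125982 -0.78783985 -0.91337367]
144 [ 0.63437794 -0.22262403  0.41043061]
[ 0.80488899 -0.48727725  0.154     ]
[-4.69306929 10.26120475  0.32858774]
```

View pics/v.png

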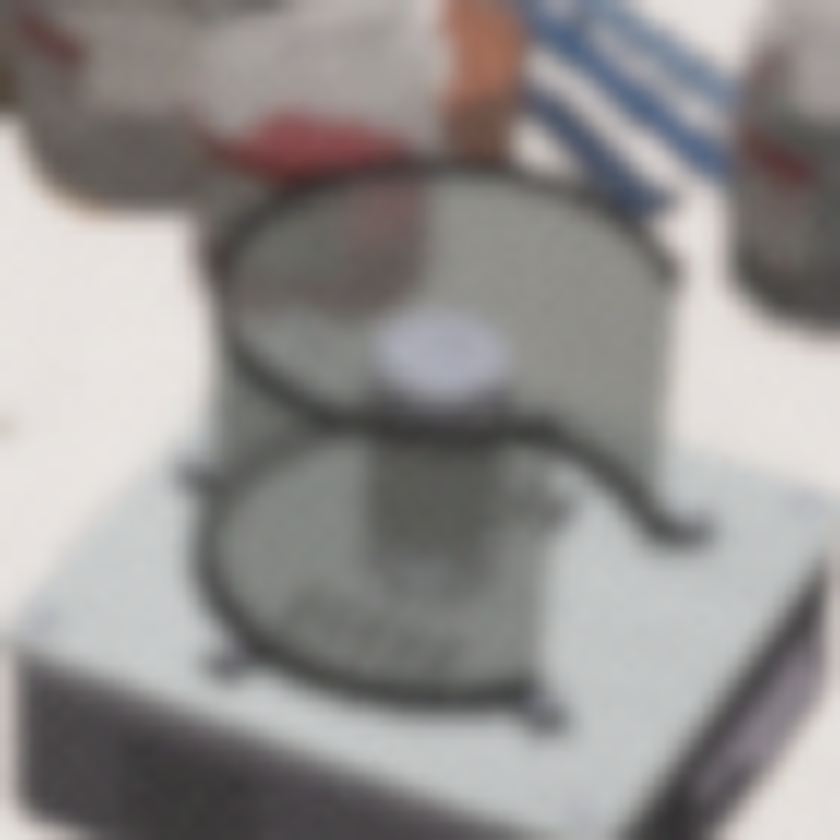

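View pics/v_scene.png

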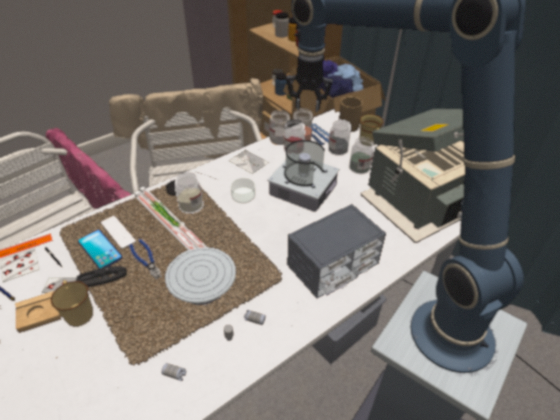

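The drum sits on the spindle, its cap at crop (445,360) below the guard rim and clear of the hand. I check the cap height and tilt, then the bystanders.

```bash
python3 - <<'E'
from lib import *
f=load("v_scene.npz")
X=cloud(f);m=(np.hypot(X[...,0]-.638,X[...,1]+.23)<.017)&(X[...,2]>.14)&(X[...,2]<.17)
k=X[m];print(len(k),np.median(k,0));v,u=np.nonzero(m);print(ray(f,u.mean(),v.mean(),.154))
a=np.c_[k[:,:2]-k[:,:2].mean(0),np.ones(len(k))];print(np.linalg.lstsq(a,k[:,2],rcond=None)[0])
a0=load("a_scene.npz")
d=np.abs(a0["image"].astype(int)-f["image"]).max(2)
for n,p in dict(slim=(229,331),pot=(242,190),jar=(362,157)).items(): 
    r=d[p[1]-12:p[1]+12,p[0]-12:p[0]+12];print(n,r.mean(),(r>60).sum())
E
```

```text
56 [ 0.63603795 -0.22943073  0.15621229]
[ 0.63792978 -0.23124081  0.154     ]
[ 0.06638395 -0.03180146  0.15583029]
slim 2.2447916666666665 0
pot 2.8020833333333335 0
jar 2.3871527777777777 0
```

The cap reads 0.156. The same camera read 2 mm high on the standing drum, so it is really about 0.154, which is fully home. The bystanders haven't moved, so I hand in.

```bash
python3 -c "
from plant import robot
print(robot.close_job(),robot.sense()['t'])"
```

```text
the job is handed in; nothing more can be done
the job is handed in; nothing more can be done
```

I lifted the drum off the banding wheel, stood it on the bare table on its slotted foot and let go. Then I took it again from straight above, lowered it onto the spindle and turned it about 8° until its slots slipped over the pin. I released it and handed the job in after about 38 s of robot time; no verdict was reported.

**Last checks**
- **Seating:** by the arm's height reading the foot was at about 0.084 m, and a harder push took it no lower.
- **Position:** the cap's centre in the scene image was within about 1.5 mm of my spindle estimate. The cap height read 0.156 m, about 0.154 m after allowing for this camera's 2 mm high reading on the standing drum.
- **Tilt:** the cap's slope in the depth image came out at roughly 4°, above the 3.4° limit. The fit is noisy (56 points) and I could not confirm it independently. The drum is held by the spindle and shoulder, so I judged it upright.
- **Bystanders:** the slim drum, the pot and the jar look unchanged in the scene picture.
- **Not checked:** I saved a last top-view picture but did not look at it.

**What disagreed or failed**
- **Fingertip position:** the shut fingertips were about 30 mm behind the reported TCP, not 11 mm ahead as described.
- **Effect:** the first grasp, on the wheel, was shallow, and the first regrasp from above closed on nothing. I measured the offset in a picture and grasped 38 mm lower, which worked.

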